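# Feed a trial piece through the guard slot of a hinge-boring unit and hold it for boring

### The arm

A 6-joint arm with a two-finger parallel gripper is mounted at the origin on the work surface. World frame = base frame: x ahead of the robot, y to its left, z up, the work surface at z = 0. Lengths are in mm, angles in rad, forces in N, time in s.
With the tool pointing down it reaches from about 300 to 775 mm from the base axis. Payload 14.6 kg.
Tool frame: the origin (TCP) lies midway between the tips of the shut fingers; the grasp point (between the pads) lies 19 mm behind it; z points along the fingers, y is the line along which they close (so a half turn about z gives the same grasp; the last joint's range is limited). The gripper opens to 85 mm and grips with 20 to 120 N. Pads are 22 mm wide; open, the fingers measure 114 mm over their backs; the gripper's body (76 mm by 85 mm) begins 54 mm behind the grasp point. The pads swing forward as they close: fully open they stand 13 mm farther back than shut.
Start: joints at [1.072, 0.3, 1.521, -0, 1.321, -0.067], TCP at [230.175, 499.509, 231.281] pointing down, gripper open.
Joint ranges: [-3.03, 3.03], [-0.79, 2.21], [0.23, 2.52], [-1.04, 4.18], [0, 3.07], [-2.55, 2.55]. Speed limits (rad/s): [2.22, 2.22, 2.57, 3.14, 3.14, 3.14].

### API

Orientations are given as a unit quaternion [w, x, y, z].
In Python, from rig import bot, optics, order, readout gives the robot as it stands (bot), with the cameras (optics), the job (order) and the readings (readout). Calls block until the motion is done:
- bot.move_to(position, orientation): joint-space move of the TCP to a pose.
- bot.servo_line(position, attitude=None, speed=150, until_force=None): straight line of the TCP; attitude=None keeps the orientation; speed is the mean speed in mm/s. With until_force (N) it stops when the force on the tool has changed by that much, and returns True; else False.
- bot.move_joints(angles): joint-space move.
- bot.move_gripper(opening, grip_force=None): finger opening in mm; grip_force is the grip in N (None keeps the last); returns when the fingers have stopped.
- bot.dwell(seconds).
- bot.ik(position, orientation): joint angles nearest the present ones, or None.
- readout.read_state(): the state.
- optics.read_camera(name): name is "side" or "top"; returns a dict with "image" (384x512x3 uint8, blue, green, red), "fovy" (degrees; the focal length in pixels is half the picture's height over the tangent of half this angle, whatever the lens; pixels are square), "cx", "cy" (the principal point, pixels), "eye" and "attitude" of the camera in the world. Camera axes: x right, y down, z forward; pixel columns grow to the right and rows downward; lengths in mm; the calibration is good to about 2 mm. A picture is of the moment at which its call begins. There is no depth.
A pose or a line that the arm cannot do raises bot.MotionError and nothing moves.
- order.finish_job(): hands the job in; it is judged then, once.
The state is a dict: "clock": time; "joint_positions": joint angles; "qvel": joint speeds; "effort": joint torques, N m; "ee_pos": TCP position; "tool_rot": TCP orientation; "ft_force": force on the tool from outside, world axes, zero at the start; "moment": the same for the moment, N m; "grip_width": finger opening in mm; "grip_force": force on a finger pad.
Only numpy, scipy, OpenCV 4.12 (cv2) and the standard library are available. Lean on these libraries where they do the work, as an engineer would, in place of code of your own. Each camera call takes 0.05 s, during which the arm holds its last target. There are 200 camera calls.

### The job

Pick up the white trial piece, lay it on the bed of the hinge-boring unit and slide it, dark lipped end first, through the slot at the foot of the yellow guard until that end is square and fully home against the fence with the start plunger pushed in. The plunger springs back, so finish with the piece still in the gripper and pressed home, ready for the cup to be bored: do not let go. Leave the knob, the catch, the loose boring bit and the blue template where they are.

Things in the scene. Friction and masses are not known exactly. Their poses are not given: they have to be found in the camera images.
- trial_piece: Loose flat offcut of cupboard-door board, white faces, tan edges, 190 long (x) x 50 wide (y) x 16 mm thick, about 0.11 kg, lying flat. Origin at the centre of its underside; its x points to the end with 8 mm of dark hardwood lipping, which goes in first. Grip it across its 50 mm width near the plain end.
- lipped_end (a point): Middle of the lipped end face of the trial piece: 95 mm from the piece's origin along its x, 8 mm above its underside.
- boring_unit: Hinge-boring unit fixed on the bench, spindle below the bed. Origin at bench height under the middle of the slot's front; x is the feed direction (into the slot, away from the robot), z up. Bed: level dark grey plate, top 25 mm above the bench, x -140 to 160, y -120 to 200. Red stop button on the bed at x -110, y 160, 30 mm high. The gripper stays in front of the guard (x below 0).
- slot (a point): Middle of the slot at the guard's front face (boring unit x 0, y 0), 9 mm above the bed. Slot 54 wide, 18 mm high, open down to the bed: 2 mm to spare on each side of the piece and above it. Its edges flare outwards at 45 degrees from x 0 to x -5. Guard front 8 mm thick, 200 wide, yellow below, clear above; hood top 93 mm above the bed, with a cylinder on it up to 143 mm.
- fence (a point): Point on the upright steel face of the fence straight behind the slot, 8 mm above the bed, at boring unit x +70 (70 mm behind the guard's front face). The fence runs across the bed, square to the feed direction.
- start_plunger (a joint): Black round spring plunger of the start switch, 10 mm across, in the fence at the point fence: 0 m = out, standing 6 mm proud of the fence; 0.006 m = pushed in flush with it. The spring pushes back with about 1 N at first and 3 N when flush (drag of the piece on the bed, up to some 10 N if it is pressed down, comes on top), and pushes the piece back if it is let go.
- porcelain_knob: White porcelain cupboard knob standing on its foot, 34 mm across and 34 mm high; origin at its foot. To be left alone.
- magnetic_catch: Chrome magnetic catch, 46 x 34 x 14 mm; origin under its centre. To be left alone.
- boring_bit: Loose steel hinge-boring bit standing on its 35 mm head, shank up, 57 mm high; origin under its centre. To be left alone.
- template: Blue plastic hinge-positioning template lying flat, 70 x 130 x 6 mm with a 14 mm high ridge; origin under its centre. To be left alone.

How it is judged (in metres and radians):
On the way, in this order (a step that is already met when the one before it is completed fails the run):
1. the trial piece is lifted off the bench in the gripper (height (world z) of lipped_end above 0.028 m and contact force between the fingers and trial_piece above 12 N), for 0.1 s.
2. the lipped end is through the slot and under the guard, the plunger not yet touched (x of lipped_end in the frame of boring_unit between 0.01 and 0.064 m and y of lipped_end in the frame of boring_unit between -0.02 and 0.02 m and z of lipped_end in the frame of boring_unit between 0.026 and 0.042 m and value of joint start_plunger below 0.001 m), for 0.1 s.
At the end, for the whole second after the job is handed in: Lipped end within 3 mm of the fence, 5 mm of its middle and 3 mm of 8 mm above the bed; piece square to the fence and flat within 0.05 rad; plunger pushed in over 4 of its 6 mm; piece at rest and held by the fingers with over 12 N through the last second (value of joint start_plunger above 0.004 m and x of lipped_end in the frame of boring_unit above 0.067 m and y of lipped_end in the frame of boring_unit between -0.005 and 0.005 m and z of lipped_end in the frame of boring_unit between 0.03 and 0.036 m and angle between the x axis of trial_piece and the x axis of boring_unit, either way round below 0.05 rad and angle between trial_piece's own z axis and vertical below 0.05 rad and contact force between the fingers and trial_piece above 12 N and linear speed of trial_piece below 0.02 m/s); the arm keeps its last pose, push and grip.
It fails at once if the white porcelain knob is shifted by more than 20 mm (distance of porcelain_knob from where it was at the start of the episode above 0.02 m).
It fails at once if the magnetic catch is shifted by more than 20 mm (distance of magnetic_catch from where it was at the start of the episode above 0.02 m).
It fails at once if the boring bit is shifted by more than 20 mm (distance of boring_bit from where it was at the start of the episode above 0.02 m).
It fails at once if the blue template is shifted by more than 20 mm (distance of template from where it was at the start of the episode above 0.02 m).
It also fails if it takes over 51 s, if anything falls off the work surface, if the arm or the gripper's body presses on something with over 40 N, if the wrist force passes 120 N, or if a joint passes its speed limit or range.

## Working session

There is one attempt and no reset: what is moved stays moved. The work goes in short steps, each a Python script; the robot and the scene stay as the last script left them, time stands still between calls to the robot, and variables do not carry over. Pictures are saved under pics/ and viewed, at most 10 in all, crops included, and the job is handed in when it is done.

```bash
mkdir -p pics; ls
python3 - <<'E'
from rig import bot, optics, order, readout
import cv2
for n in("top","side"):
    c=optics.read_camera(n); cv2.imwrite(f"pics/{n}0.png",c["image"]); print(n,{k:v for k,v in c.items() if k!="image"})
print(readout.read_state())
E
```

```text
pics
rig.py
top {'fovy': 54.451575501070955, 'cx': 256.3513323974317, 'cy': 196.69753548907667, 'eye': array([ 360.73498551,  -61.09673081, 1158.06298114]), 'attitude': array([ 0.0691738 , -0.70173394,  0.70655844, -0.05966261])}
side {'fovy': 53.74094135885915, 'cx': 256.4300612501349, 'cy': 197.2002304059828, 'eye': array([ 283.24997195, -718.13024603,  750.65296754]), 'attitude': array([-0.38278838,  0.90555463, -0.16879332,  0.07037538])}
{'clock': 0.1, 'joint_positions': array([ 1.07240475e+00,  3.00399038e-01,  1.52155890e+00,  2.98347944e-05,
        1.32068284e+00, -6.65914839e-02]), 'qvel': array([ 0.00073717, -0.00220855, -0.00271181, -0.00145577, -0.00138166,
        0.00176085]), 'effort': array([ 1.03291415e-03, -5.44377029e+01, -3.62375200e+01, -6.14213491e-05,
        2.99689709e-03,  6.18322383e-05]), 'ee_pos': array([230.06479817, 499.32717919, 230.77022313]), 'tool_rot': array([-1.59960909e-04,  2.14230248e-01,  9.76783050e-01, -4.99263661e-04]), 'ft_force': array([-0.23535227, -0.09387779,  1.03032849]), 'moment': array([ 0.02551121,  0.07243255, -0.01692281]), 'grip_force': 0.0, 'grip_width': 85.25885658211772}
```

View pics/top0.png

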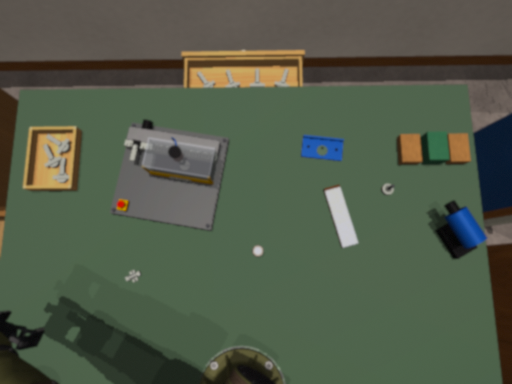

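View pics/side0.png

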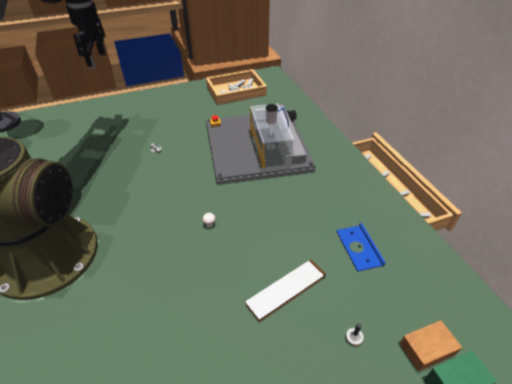

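The top view shows the piece from about (335,187) to (348,247), the unit's bed with corners at about (133,124), (229,138), (211,229) and (112,213), and the knob at (258,251). I'll enlarge crops to get precise corners.

```bash
cat > h.py <<'E'
import numpy as np, cv2
from scipy.spatial.transform import Rotation as R
from scipy.optimize import least_squares
def rot(q): return R.from_quat([q[1],q[2],q[3],q[0]])
def proj(c,P):
    f=192/np.tan(np.radians(c["fovy"]/2)); p=rot(c["attitude"]).inv().apply(np.atleast_2d(P)-c["eye"])
    return p[:,:2]/p[:,2:]*f+[c["cx"],c["cy"]]
def ray(c,uv,z):
    f=192/np.tan(np.radians(c["fovy"]/2)); d=rot(c["attitude"]).apply([(uv[0]-c["cx"])/f,(uv[1]-c["cy"])/f,1])
    return c["eye"]+d*(z-c["eye"][2])/d[2]
def place(pose,L):  # pose x,y,yaw(,z)
    return R.from_euler("z",pose[2]).apply(np.atleast_2d(L))+[pose[0],pose[1],0]
def crop(c,x,y,w,h,s,fn):
    cv2.imwrite(fn,cv2.resize(c["image"][y:y+h,x:x+w],None,fx=s,fy=s,interpolation=cv2.INTER_CUBIC))
E
python3 - <<'E'
from h import *
import numpy as np
t=cv2.imread("pics/top0.png"); s=cv2.imread("pics/side0.png")
up=lambda i,x,y,w,h,k:cv2.resize(i[y:y+h,x:x+w],(w*k,h*k),interpolation=cv2.INTER_CUBIC)
# top: bed crop 5x ; piece crop 5x
cv2.imwrite("pics/a.png",np.hstack([up(t,105,115,130,120,4)[:,:520],up(t,310,175,65,120,4)]))
cv2.imwrite("pics/b.png",np.hstack([up(s,200,95,120,100,4),up(s,240,245,80,100,4)]))
E
```

```text
(no output)
```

View pics/a.png

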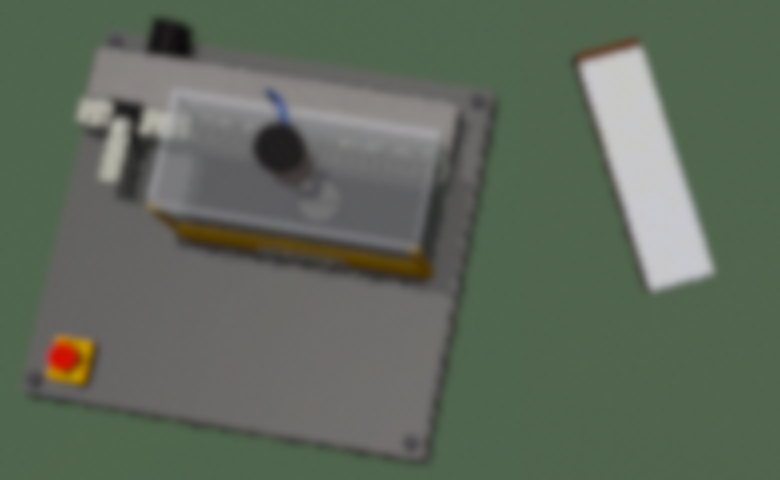

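View pics/b.png

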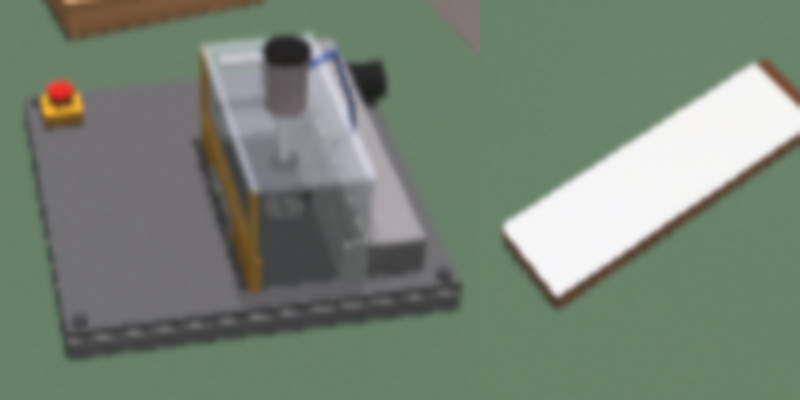

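The lipped end is the far one in the top view (upper edge, dark, about (464,44) px in the full frame). The guard is in the middle of the bed. I'll fit poses to the corners from both cameras.

```bash
cat >> h.py <<'E'
def fit(obs,x0):  # obs: list of (cam,[(local xyz, uv)...])
    def res(p): return np.concatenate([(proj(c,place(p,[l for l,_ in o]))-[u for _,u in o]).ravel() for c,o in obs])
    s=least_squares(res,x0,x_scale=[100,100,.3],loss="soft_l1"); return s.x,res(s.x).reshape(-1,2)
E
python3 - <<'E'
from h import *
from rig import bot, optics, order, readout
import pickle
T=optics.read_camera("top");S=optics.read_camera("side");pickle.dump((T,S),open("cams.pkl","wb"))
k=lambda u,v,ox,oy,cx=0:((u-cx)/4+ox-.375,v/4+oy-.375)
bt=[((160,-120,25),k(497,92,105,115)),((-140,-120,25),k(432,458,105,115)),((-140,200,25),k(28,393,105,115))]
bs=[((-140,-120,25),k(65,335,200,95)),((160,-120,25),k(462,287,200,95)),((-140,200,25),k(25,100,200,95))]
for o in ([(T,bt)],[(S,bs)],[(T,bt),(S,bs)]):
    p,r=fit(o,[600,150,0.15]);print("bed",p,r.round(1).tolist())
pt=[((-95,25,16),k(649,291,310,175,520)),((-95,-25,16),k(715,270,310,175,520)),((95,-25,16),k(641,39,310,175,520)),((95,25,16),k(575,60,310,175,520))]
# side: white mask rect
ps=[((-95,25,16),k(502,228,240,245,480)),((-95,-25,16),k(557,297,240,245,480)),((95,25,16),k(765,60,240,245,480))]
for o in ([(T,pt)],[(S,ps)],[(T,pt),(S,ps)]):
    p,r=fit(o,[500,-250,0.2]);print("piece",p,r.round(1).tolist())
for n,uv,z in(("knob",(258,251),20),("tmpl",(322,148),6),("bit",(388,189),30),("catch",(132,276),10)):print(n,ray(T,uv,z).round(0))
E
```

```text
bed [ 6.27221651e+02  1.82347505e+02 -1.64820854e-01] [[0.7, -1.1], [0.1, 0.4], [-1.0, 0.3]]
bed [ 6.27610597e+02  1.85797553e+02 -1.82611162e-01] [[-0.2, 0.3], [0.3, -0.0], [-0.1, -0.6]]
bed [ 6.26842680e+02  1.83441650e+02 -1.71847539e-01] [[0.7, -0.6], [-0.6, 0.7], [-1.5, -0.1], [0.3, 1.2], [0.7, 0.1], [-0.7, 0.1]]
piece [ 5.10986712e+02 -3.05268649e+02  2.64253268e-01] [[0.6, 0.2], [-0.2, 1.0], [-0.9, -0.2], [0.3, -1.2]]
piece [ 5.12565987e+02 -3.06391183e+02  2.59477660e-01] [[0.1, -0.0], [-0.1, 0.0], [0.0, -0.0]]
piece [ 5.12112599e+02 -3.05957237e+02  2.61907958e-01] [[0.7, -0.1], [-0.0, 0.7], [-0.6, -0.6], [0.6, -1.6], [-0.2, -0.0], [-0.3, 0.0], [-0.3, -0.2]]
knob [404. -50.  20.]
tmpl [ 731. -258.    6.]
bit [ 590. -451.   30.]
catch [332. 331.  10.]
```

```bash
cat >> h.py <<'E'
def quat(yaw,half=0):  # tool down, closing axis along yaw+90deg
    p=(yaw+np.pi)/2+half*np.pi/2; return np.array([0,np.cos(p),np.sin(p),0])
def st(bot):
    s=readout.read_state(); print("t%.2f"%s["clock"],"tcp",s["ee_pos"].round(1),"F",s["ft_force"].round(1),"M",s["moment"].round(2),"w%.1f g%.1f"%(s["grip_width"],s["grip_force"])); return s
E
python3 - <<'E'
from h import *
from rig import bot, optics, order, readout
pc=np.array([512.1,-306.0,.262]); un=np.array([627,183.3,-.17])
g=place(pc,[-75,0,0])[0]; g2=place(un,[-100,0,30])[0]
for h in (0,1):
    for p,y in((g,pc[2]),(g2,un[2])):
        j=bot.ik(p+[0,0,10],quat(y,h)); print(h,None if j is None else np.round(j,2))
q=quat(pc[2],0)
bot.move_to(g+[0,0,200],q); bot.move_gripper(64,grip_force=40); bot.servo_line(g+[0,0,30],q,speed=200)
st(bot); print(bot.servo_line(g+[0,0,-8],q,speed=20,until_force=6)); st(bot)
E
```

```text
0 [-0.7   0.58  1.7  -0.    0.86 -2.54]
0 [ 0.3   0.56  1.64 -0.    0.94 -1.1 ]
1 [-0.7   0.58  1.7  -0.    0.86  0.6 ]
1 [ 0.3   0.56  1.64 -0.    0.94  2.04]
t4.54 tcp [ 440.1 -325.8   31.1] F [-0.5 -0.3  0.1] M [-0.04  0.01 -0.01] w64.1 g0.0
True
t6.17 tcp [ 439.6 -325.4   -6. ] F [-1.6  1.7  6.6] M [ 0.17  0.25 -0.  ] w63.9 g3.4
```

Run:
```python
from h import *
from rig import bot, optics, order, readout
p=readout.read_state()["ee_pos"]; p[2]=-2
bot.servo_line(p,speed=20); bot.move_gripper(40,grip_force=70); bot.dwell(.3); st(bot)
p[2]=60; bot.servo_line(p,speed=60); st(bot)
c=optics.read_camera("side"); crop(c,220,180,150,150,4,"pics/c.png")
p[2]=235; bot.servo_line(p,speed=200)
st(bot)
```

```text
t7.14 tcp [ 439.8 -325.5   -1.7] F [-0.7  0.2  4.6] M [0.19 0.17 0.05] w48.2 g72.8
t8.32 tcp [ 439.4 -325.3   59.5] F [ 0.  -0.3 -1.8] M [-0.05  0.06 -0.02] w48.5 g72.2
t9.40 tcp [ 439.3 -325.2  233.7] F [ 0.9 -0.6 -1. ] M [-0.    0.1  -0.04] w48.1 g72.3
```

View pics/c.png

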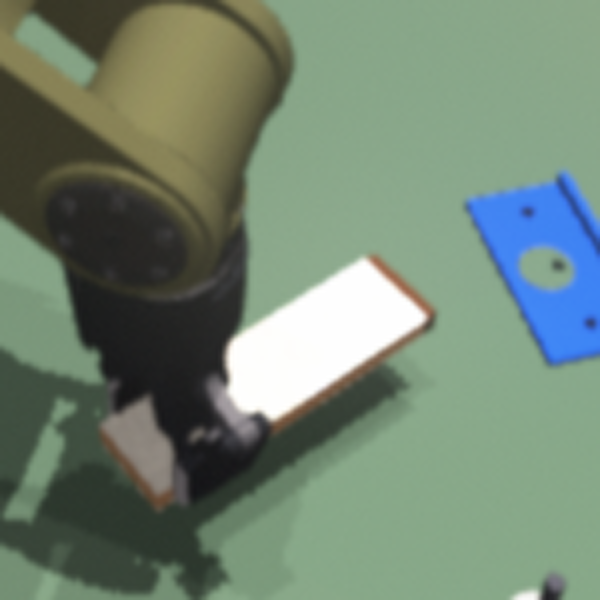

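The piece is gripped level and the lipped end points forward, at about (400,285) in the crop. Next I'll refine the unit pose by edge fitting on the first frames, then carry the piece over.

```bash
cat >> h.py <<'E'
from scipy.ndimage import map_coordinates
def edgefit(obs,x0,ch=2,n=40,w=5,it=6):
    """obs: (cam,[(local A, local B, local inside point)]); each edge = strongest drop of channel going outwards"""
    p=np.array(x0,float)
    for i in range(it):
        E=[]
        for c,ed in obs:
            im=cv2.GaussianBlur(c["image"][...,ch].astype(float),(0,0),.8)
            for A,B,I in ed:
                A,B,I=map(np.array,(A,B,I)); L=A+np.linspace(.06,.94,n)[:,None]*(B-A)
                u=proj(c,place(p,L)); d=u[-1]-u[0]; nn=np.array([d[1],-d[0]])/np.linalg.norm(d)
                if nn@(proj(c,place(p,I))[0]-u.mean(0))>0: nn=-nn
                s=np.arange(-w,w+.01,.1); X=u[:,None]+s[None,:,None]*nn
                g=np.gradient(map_coordinates(im,[X[...,1],X[...,0]],order=1),axis=1); k=g.argmin(1); ok=g.min(1)<-.5
                E.append((c,L[ok],(u+s[k,None]*nn)[ok],nn))
        f=lambda q:np.concatenate([(proj(c,place(q,L))-U)@nn for c,L,U,nn in E])
        p=least_squares(f,p,x_scale=[100,100,.3],loss="soft_l1",f_scale=.3).x
    return p,[round(float(np.median((proj(c,place(p,L))-U)@nn)),2) for c,L,U,nn in E],[len(e[1]) for e in E]
E
python3 - <<'E'
from h import *
import pickle
T,S=pickle.load(open("cams.pkl","rb")); I=(-60,40,25)
fr=((-140,-120,25),(-140,200,25),I); rt=((-140,-120,25),(160,-120,25),I)
lf=((-140,200,25),(0,200,25),I)
for o in ([(T,[fr,rt,lf])],[(S,[fr,rt])],[(T,[fr,rt,lf]),(S,[fr,rt])]):
    p=edgefit(o,[627,183,-.17]); print(p)
p=p[0]
print(proj(T,place(p,[(0,-100,25),(0,100,25)])),"seen 212.6,183.9 149.6,174.6")
print(proj(S,place(p,[(0,-100,25),(0,100,25)])),"seen",250/4+200,290/4+95)
E
```

```text
(array([ 6.29748809e+02,  1.87039156e+02, -1.64663958e-01]), [-0.0, 0.64, 0.52], [40, 40, 40])
(array([ 6.31236931e+02,  1.90418481e+02, -1.82834941e-01]), [-0.04, 0.02], [40, 40])
(array([ 6.30484636e+02,  1.87422684e+02, -1.68371088e-01]), [-0.25, 0.5, 0.76, 0.25, 0.4], [40, 40, 40, 40, 40])
[[212.85252106 183.191586  ]
 [150.26201861 173.28793685]] seen 212.6,183.9 149.6,174.6
[[262.95867826 167.91252516]
 [250.42757456 130.44375477]] seen 262.5 167.5
```

Run:
```python
from h import *
from rig import bot, optics, order, readout
un=np.array([627,183.3,-.17]); q=quat(un[2])
g=place(un,[-200,0,0])[0]
bot.move_to(g+[0,0,235],q); st(bot)
bot.servo_line(g+[0,0,60],q,speed=200); bot.dwell(.2); st(bot)
for n in("top","side"):
    c=optics.read_camera(n); cv2.imwrite(f"pics/{n}1.png",c["image"])
    import pickle; pickle.dump(c,open(n+"1.pkl","wb"))
t=cv2.imread("pics/top1.png"); s=cv2.imread("pics/side1.png")
up=lambda i,x,y,w,h,k:cv2.resize(i[y:y+h,x:x+w],(w*k,h*k),interpolation=cv2.INTER_CUBIC)
cv2.imwrite("pics/d.png",np.hstack([up(t,120,140,100,140,4),up(s,180,80,100,140,4)]))
```

```text
t11.36 tcp [430.2 216.7 234.9] F [ 0.  -0.  -1.4] M [0.03 0.07 0.06] w48.3 g72.2
t12.58 tcp [430.3 217.3  60.8] F [-0.  -0.2 -1. ] M [-0.02  0.06  0.01] w48.4 g72.2
```

View pics/d.png

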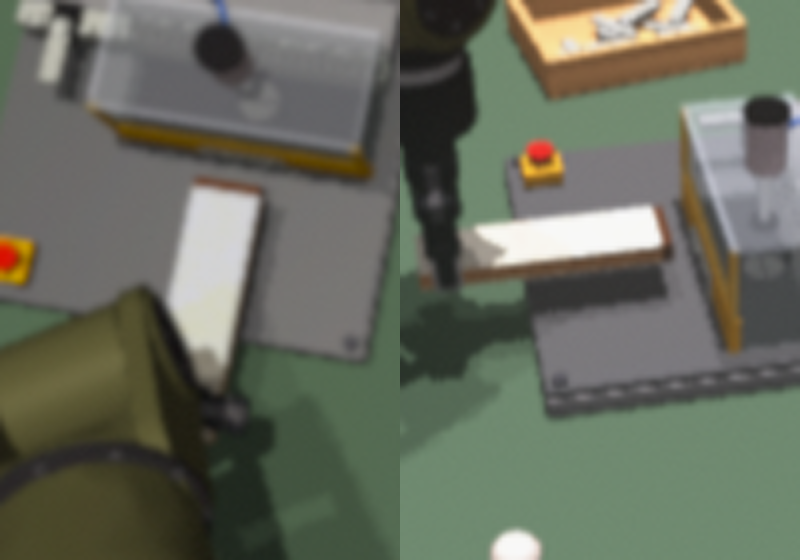

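The piece is held over the bed in front of the slot: lipped end at about (228,185) in the left crop, slot shadow at the guard foot around (230,158). I'll measure the slot's lateral position from the yellow profile along the guard foot.

Run:
```python
from h import *
import pickle
T,S=pickle.load(open("cams.pkl","rb"))
un=[628.5,185.5,-.168]
ys=np.arange(-110,111,2.)
for c,n in((T,"T"),(S,"S")):
  for z in(8,13,18,24,30):
    X=proj(c,place(un,[(-1,y,25+z) for y in ys]))
    v=[map_coordinates(c["image"][...,k].astype(float),[X[:,1],X[:,0]],order=1) for k in(0,2)]
    print(n,z," ".join("%d"%a for a in (v[1]-v[0])[::2]))
i=T["image"][160:195,140:222]; a=cv2.resize(i,None,fx=9,fy=9,interpolation=cv2.INTER_CUBIC)
b=cv2.resize(S["image"][95:175,235:275],None,fx=7,fy=7,interpolation=cv2.INTER_CUBIC).transpose(1,0,2)
b=b[:, :738]; 
cv2.imwrite("pics/e.png",np.clip(np.vstack([a,b[:, :a.shape[1]] if b.shape[1]>=a.shape[1] else np.hstack([b,np.zeros((b.shape[0],a.shape[1]-b.shape[1],3),np.uint8)])]).astype(float)*1.7,0,255).astype(np.uint8))
```

```text
T 8 1 2 9 28 50 62 64 65 65 67 67 64 64 65 66 65 63 62 61 59 45 32 27 26 24 23 24 24 24 23 22 23 23 23 22 21 25 35 49 55 54 53 52 52 53 54 54 52 52 52 51 50 44 31 15 8
T 13 1 3 13 37 61 68 71 73 74 75 72 70 73 75 74 71 71 71 71 65 48 38 35 32 31 32 32 32 30 30 31 31 30 29 28 30 36 48 62 64 62 64 63 64 63 62 63 62 62 61 60 57 50 29 14 8
T 18 1 4 18 44 66 73 78 80 78 78 78 78 80 78 78 77 80 79 75 66 53 46 42 40 39 41 40 40 38 39 39 38 38 37 37 40 47 60 70 70 71 74 71 70 70 71 72 71 69 69 69 66 51 27 14 7
T 24 2 5 23 51 72 79 82 81 81 83 82 79 80 80 83 83 82 80 78 70 58 53 51 50 50 50 49 49 50 50 48 47 48 47 49 51 60 73 79 79 80 76 76 78 80 81 77 76 77 79 75 69 46 25 13 7
T 30 2 7 28 57 74 80 82 83 80 79 77 77 81 80 80 80 81 83 79 68 62 61 61 57 56 58 57 60 58 57 57 59 59 55 57 62 73 82 79 78 81 80 82 81 80 81 82 81 80 78 79 72 42 23 13 8
S 8 15 35 52 61 59 56 55 54 51 48 47 48 47 48 50 47 45 44 45 41 33 25 17 13 9 8 6 7 8 7 5 7 6 6 5 6 7 7 5 7 11 18 30 37 38 38 37 38 39 38 37 34 29 24 19 13
S 13 50 63 66 66 65 62 60 59 56 54 56 57 57 56 55 53 53 52 49 42 35 27 18 15 14 14 12 13 13 14 11 11 12 12 10 11 12 13 14 19 31 42 49 49 47 47 49 50 48 46 41 35 30 25 19 12
S 18 72 72 71 69 68 65 63 61 61 62 63 63 61 60 61 61 59 55 51 45 37 28 22 23 24 23 19 22 23 20 18 21 21 20 18 21 23 25 34 45 54 56 57 56 56 56 57 57 52 47 42 37 31 25 18 12
S 24 75 74 72 71 68 65 66 67 68 69 68 66 65 67 67 66 63 59 55 48 41 38 38 39 37 37 36 36 35 34 34 34 34 34 35 38 46 53 61 63 63 64 64 64 64 64 62 59 54 49 44 38 32 26 19 11
S 30 74 73 72 70 69 69 70 73 73 70 69 71 72 71 71 70 65 60 58 56 53 53 55 54 51 50 52 51 49 48 51 51 50 51 58 62 65 67 70 69 68 68 70 70 68 65 65 63 57 50 44 39 32 23 16 11
```

View pics/e.png

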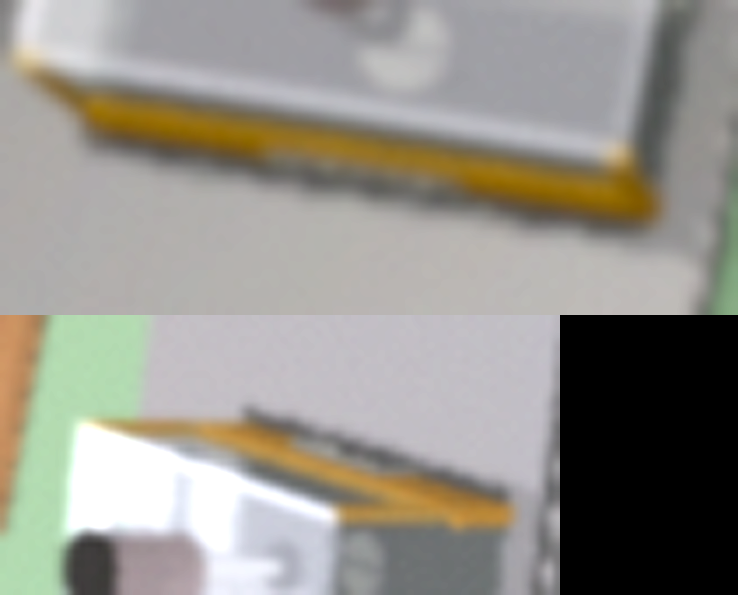

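The yellow profile puts the slot centre about 2 mm to +y of the assumed y = 185.5, and the guard ends give the same. The slot is visible in the top crop from about (260,155) to (460,185). I'll lower the piece and measure it in the same camera frames.

```bash
python3 - <<'E'
from h import *
from rig import bot, optics, order, readout
import pickle
T,S=pickle.load(open("cams.pkl","rb"))
s=readout.read_state(); p=s["ee_pos"]; p[2]=30; bot.servo_line(p,speed=60); bot.dwell(.3); s=st(bot)
T1=optics.read_camera("top");S1=optics.read_camera("side");pickle.dump((T1,S1),open("cams2.pkl","wb"))
x0=[*place([*s["ee_pos"][:2],-.17],[75,0,0])[0][:2],-.17]; print("tcp-based",x0)
z=30+2+16; I=(40,0,z)
tl=[((-30,25,z),(87,25,z),I),((-30,-25,z),(87,-25,z),I),((87,-25,z),(87,25,z),I)]
for o in([(T1,tl)],[(S1,tl)],[(T1,tl),(S1,tl)]): print(edgefit(o,x0,ch=0,w=6))
E
python3 - <<'E'
import sys; sys.path.insert(0,'.')
E
```

```text
t13.63 tcp [430.2 217.3  30.2] F [ 0.9  0.1 -1.8] M [ 0.    0.11 -0.04] w48.3 g72.2
tcp-based [np.float64(504.1575737279877), np.float64(204.60390713833607), -0.17]
(array([ 5.04298296e+02,  2.05296735e+02, -1.61104402e-01]), [-0.1, 0.0, -0.01], [40, 40, 40])
(array([ 5.05885300e+02,  2.06000995e+02, -1.55748848e-01]), [-0.5, -0.45, 0.0], [40, 40, 40])
(array([ 5.05047975e+02,  2.05275330e+02, -1.58281742e-01]), [-0.05, -0.1, 0.2, -0.7, -0.25, -0.25], [40, 40, 40, 40, 40, 40])
```

Run:
```python
from h import *
from rig import bot, optics, order, readout
un=[629,187.3,-.166]; q=quat(-.176)
P=lambda lip,z:place(un,[lip-170,0,z])[0]
bot.servo_line(P(-25,30),q,speed=60); bot.dwell(.2); st(bot)
print(bot.servo_line(P(-25,18),q,speed=15,until_force=4)); s=st(bot)
z=s["ee_pos"][2]+.3
bot.servo_line(P(-25,z),q,speed=20); bot.dwell(.2); st(bot); print("z",z)
for lip in(-15,-7,0,8):
    r=bot.servo_line(P(lip,z),q,speed=25,until_force=10); print(lip,r); st(bot)
    if r: break
T1=optics.read_camera("top"); S1=optics.read_camera("side")
up=lambda i,x,y,w,h,k:cv2.resize(i[y:y+h,x:x+w],(w*k,h*k),interpolation=cv2.INTER_CUBIC)
cv2.imwrite("pics/f.png",np.hstack([up(T1["image"],140,150,80,80,5),up(S1["image"],215,90,80,80,5)]))
```

```text
t14.20 tcp [436.6 219.5  30. ] F [ 0.2 -0.3 -1.6] M [0.03 0.06 0.01] w48.4 g72.2
True
t14.74 tcp [436.7 219.5  22.6] F [-2.4 -0.8  6.6] M [-0.11 -0.05 -0.03] w48.2 g73.3
t15.19 tcp [436.8 219.6  23. ] F [-0.9  0.5  2.9] M [ 0.08 -0.18  0.05] w48.5 g72.7
z 22.886806504182683
-15 False
t15.74 tcp [447.  217.8  23. ] F [ 1.7 -0.5  2.4] M [-0.1  -0.43 -0.  ] w48.4 g72.8
-7 False
t16.21 tcp [454.7 216.6  23. ] F [-0.7 -0.3  5.5] M [ 0.07 -0.18  0.03] w48.2 g73.1
0 False
t16.64 tcp [461.6 215.5  23.1] F [-0.4  0.1  6.3] M [ 0.13 -0.06 -0.01] w48.2 g73.2
8 False
t17.11 tcp [469.4 214.2  23.2] F [-1.3  0.   7.1] M [ 0.08  0.01 -0.01] w48.4 g73.3
```

View pics/f.png

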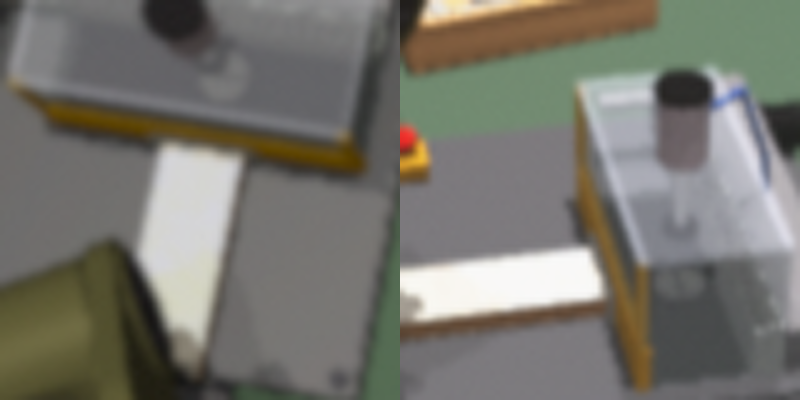

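The lip has entered the slot (left crop near (200,150), right crop near (605,280)) with negligible side force. I'll continue under the guard.

Run:
```python
from h import *
from rig import bot, optics, order, readout
un=[629,187.3,-.166]; q=quat(-.176); z=23.1
P=lambda lip,z:place(un,[lip-170,0,z])[0]
for lip in(20,35,45):
    r=bot.servo_line(P(lip,z),q,speed=25,until_force=10); print(lip,r); st(bot)
    if r: break
else:
    bot.dwell(.4)
    for lip in(56,60,63,66,69):
        r=bot.servo_line(P(lip,z),q,speed=15,until_force=8); print(lip,r); st(bot)
        if r: break
```

```text
20 False
t17.84 tcp [481.1 212.2  23.3] F [-1.5  0.   6.6] M [ 0.2   0.14 -0.03] w48.4 g73.3
35 False
t18.59 tcp [495.8 209.7  23.3] F [-1.9  0.6  7.1] M [0.24 0.31 0.04] w48.3 g73.4
45 False
t19.14 tcp [505.8 208.1  23.3] F [-1.2  0.6  6.6] M [0.27 0.15 0.05] w48.6 g73.2
56 False
t20.43 tcp [516.4 206.3  23.3] F [-4.3  0.7  8.1] M [0.37 0.63 0.09] w48.2 g73.5
60 False
t20.84 tcp [520.5 205.6  23.3] F [-2.2  1.8  7.7] M [0.29 0.35 0.13] w48.4 g73.3
63 False
t21.19 tcp [523.3 205.2  23.3] F [-3.1  1.1  7.7] M [0.33 0.5  0.09] w48.1 g73.4
66 False
t21.54 tcp [526.  204.7  23.3] F [-4.6  1.   9.6] M [0.38 0.81 0.08] w48.4 g73.6
69 True
t21.84 tcp [528.6 204.3  23.3] F [-2.   0.   6.7] M [0.13 0.15 0.  ] w48.6 g72.9
```

Run:
```python
from h import *
from rig import bot, optics, order, readout
un=[629,187.3,-.166]; q=quat(-.176); z=23.1
P=lambda lip,z:place(un,[lip-170,0,z])[0]
for lip in np.arange(69,80,1.):
    r=bot.servo_line(P(lip,z),q,speed=10,until_force=15); bot.dwell(.15); print(lip,r); s=st(bot)
    if r or s["ft_force"][0]<-14: break
```

```text
69.0 False
t22.24 tcp [528.6 204.3  23.3] F [-8.9  1.  10.3] M [ 0.43  1.28 -0.02] w48.3 g73.7
70.0 False
t22.64 tcp [528.7 204.3  23.3] F [-16.9   1.5  17.5] M [ 0.64  2.55 -0.03] w48.4 g74.4
```

Run:
```python
from h import *
from rig import bot, optics, order, readout
import pickle
bot.dwell(.3); s=st(bot); print(rot(s["tool_rot"]).as_matrix()[:,:2].round(3).tolist())
T1=optics.read_camera("top");S1=optics.read_camera("side")
x0=[*place([*s["ee_pos"][:2],-.166],[75,0,0])[0][:2],-.166]; print(x0, "pred lip",place(x0,[95,0,0])[0]-place([629,187.3,-.166],[70,0,0])[0])
z=25+16; I=(0,0,z)
tl=[((-40,25,z),(20,25,z),I),((-40,-25,z),(20,-25,z),I)]
for o in([(T1,tl)],[(S1,tl)]): print(edgefit(o,x0,ch=0,w=5))
up=lambda i,x,y,w,h,k:cv2.resize(i[y:y+h,x:x+w],(w*k,h*k),interpolation=cv2.INTER_CUBIC)
cv2.imwrite("pics/g.png",np.hstack([up(T1["image"],140,140,80,80,5),up(S1["image"],215,90,80,80,5)]))
```

```text
t22.94 tcp [528.7 204.3  23.3] F [-15.9   2.3  16.8] M [ 0.66  2.57 -0.07] w47.8 g74.4
[[-0.985, 0.175], [0.175, 0.985], [0.004, -0.001]]
[np.float64(602.6680071877677), np.float64(191.89370597440953), -0.166] pred lip [-1.67565257  0.4627393   0.        ]
(array([ 4.01047634e+04, -6.47400227e+03, -3.22773824e+00]), [nan, nan], [0, 0])
(array([ 5.50811746e+04, -8.92443508e+03, -2.00248614e-01]), [nan, nan], [0, 0])
  return _methods._mean(a, axis=axis, dtype=dtype,
  ret = ret.dtype.type(ret / rcount)
```

View pics/g.png

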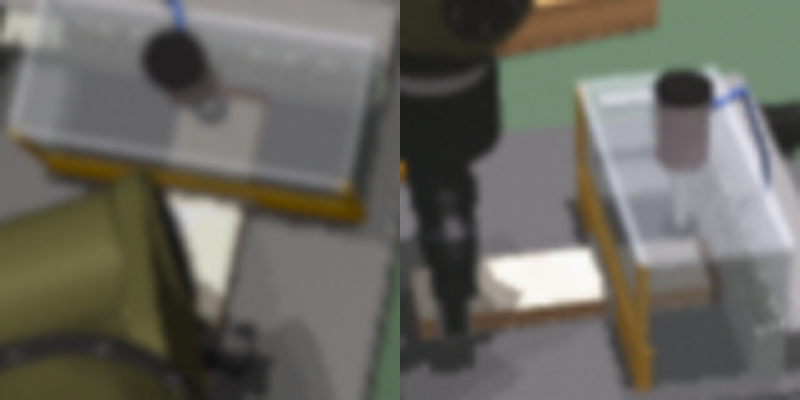

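Run:
```python
from h import *
from rig import bot, optics, order, readout
import pickle
T,S=pickle.load(open("cams.pkl","rb")); un=[629,187.3,-.166]
L=[(70,-25,41),(70,25,41),(70,-25,25),(64,-25,41),(62,-25,41)]
print("T",(( proj(T,place(un,L))-[140,140]+.4)*5).round(0).tolist(),"\nS",((proj(S,place(un,L))-[215,90]+.4)*5+[400,0]).round(0).tolist())
L=[(-100,-25,41),(-10,-25,41),(-10,25,41)]
print("T",((proj(T,place(un,L))-[140,140]+.4)*5).round(0).tolist())
T1=optics.read_camera("top");S1=optics.read_camera("side")
up=lambda i,x,y,w,h,k:cv2.resize(i[y:y+h,x:x+w],(w*k,h*k),interpolation=cv2.INTER_CUBIC)
a=np.hstack([up(T1["image"],165,145,40,55,10),up(S1["image"],255,120,40,55,10)]).astype(float)
cv2.imwrite("pics/h.png",np.clip((a-60)*1.8,0,255).astype(np.uint8))
print("H T",((proj(T,place(un,[(70,-25,41),(70,25,41)]))-[165,145]+.4)*10).round(0).tolist(),"S",((proj(S,place(un,[(70,-25,41),(70,25,41),(70,-60,25),(70,-60,41)]))-[255,120]+.4)*10+[400,0]).round(0).tolist())
```

```text
T [[265.0, 87.0], [187.0, 75.0], [270.0, 95.0], [263.0, 97.0], [263.0, 100.0]] 
S [[724.0, 282.0], [705.0, 237.0], [723.0, 303.0], [715.0, 283.0], [712.0, 284.0]]
T [[212.0, 354.0], [240.0, 211.0], [161.0, 199.0]]
H T [[280.0, 125.0], [123.0, 101.0]] S [[649.0, 265.0], [611.0, 173.0], [674.0, 373.0], [677.0, 332.0]]
```

View pics/h.png

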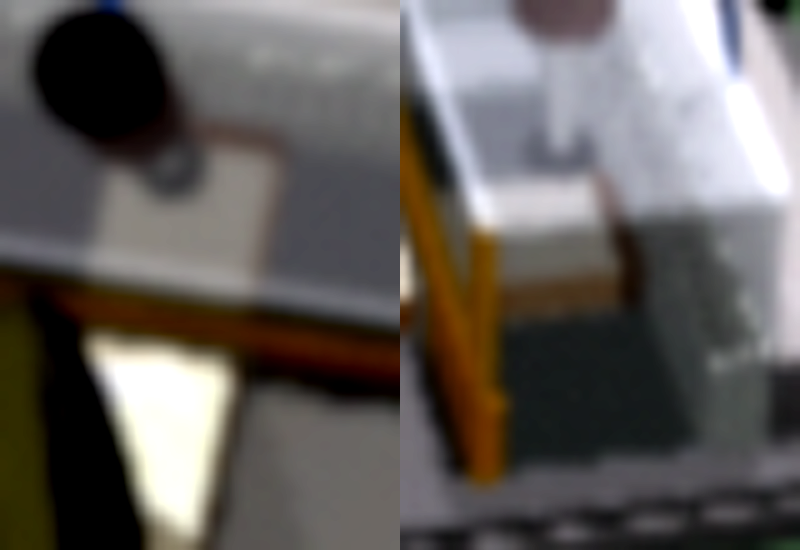

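The lip sits against the fence with no visible gap: lip end at (645,265) in the right crop, against a predicted (649,265). The edges run parallel to the feed direction, and the stiff stop at 16 N means the plunger is flush. Handing in.

Run:
```python
from h import *
from rig import bot, optics, order, readout
st(bot); print(order.finish_job())
```

```text
t23.14 tcp [528.7 204.3  23.3] F [-16.5   2.2  17.9] M [ 0.62  2.55 -0.02] w48.4 g74.4
the job is handed in; nothing more can be done
None
```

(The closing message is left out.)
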